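Stopper a vial with the ratchet press

ROBOT

A 7-joint arm with a two-finger parallel gripper is mounted at the origin on the work surface. World frame = base frame: x ahead of the robot, y to its left, z up, the work surface at z = 0. Lengths are in mm, angles in rad, forces in N, time in s.
With the tool pointing down it reaches from about 425 to 975 mm from the base axis. Payload 16.7 kg.
Tool frame: the origin (TCP) lies at the very end of the fingers, on their centre line; the grasp point (between the pads) lies 19 mm behind it; z points along the fingers, y is the direction in which the jaws open and shut (so a half turn about z gives the same grasp; the last joint's range is limited). The gripper opens to 85 mm and grips with 20 to 120 N. Pads are 22 mm wide; open, the fingers measure 114 mm over their backs; the gripper's body (76 mm by 85 mm) begins 54 mm behind the grasp point. The pads swing forward as they close: fully open they stand 13 mm farther back than shut.
Start: joints at [-1.49, 0.426, 0.074, 1.606, -0.034, 1.111, -0.067], TCP at [154.419, 657.062, 231.302] pointing down, gripper open.
Joint ranges: [-2.85, 2.85], [-0.5, 2.14], [-1.23, 1.37], [0.21, 2.46], [-1.02, 4.16], [0.16, 2.05], [-2.73, 2.73]. Speed limits (rad/s): [1.89, 1.89, 2.39, 2.39, 3.01, 3.01, 3.01].

INTERFACE

Orientations are given as a unit quaternion [w, x, y, z].
In Python, from cell import r, get_image, calibration, sign_off gives the robot as it stands.
- The arm moves only by the tool apply_moves, never from a script. Its argument "targets" is a list of rows, each a list of 3 entries, a list of its own where there are three numbers: the shift along the tool's x, y, z in mm, then the turn about the tool's z in degrees, then the opening, from 0 (shut) to 1 (fully open). A call has 1 to 20 rows; each row shifts and turns the commanded pose from where the row before left it, along the tool's axes as they then stand; what a row does not reach is not made up. A row lasts 1/8 s, in which the tool goes at most 62.5 mm and 10.7 degrees, less where a joint would pass 70% of its speed; a pose out of reach is approached as far as the arm can. A call with a gripper value outside its range is refused whole. The fingers move at their own pace and stop on an object; the grip force is fixed at half the most. Time passes only in rows, so rows that do not move let the fingers close. It gives the time, the measured TCP pose, the force and the opening at its end, in the units of the state.
- r.state(): the state, without advancing time (a new reading comes with each control period).
- get_image(name): name is "scene" or "side" or "wrist"; returns the picture (384x512x3 uint8, red, green, blue); there is no depth.
- calibration(name): a dict with "mtx" (3x3 intrinsics, pixels), "dist" ([k1, k2, p1, p2, k3] as OpenCV has them; the pictures are not rectified), "world_to_cam" (4x4, takes a point from world to camera coordinates). Camera axes: x right, y down, z forward; pixel columns grow to the right and rows downward; lengths in mm; the calibration is good to about 2 mm. A picture is of the moment at which its call begins: read the wrist's pose just before it. calibration takes no time and is no camera call; for the wrist camera it gives the pose at the moment of the call.
- sign_off(): hands the job in, once; it reports no verdict.
The state is a dict: "clock": time; "joint_positions": joint angles; "joint_vel": joint speeds; "joint_torque": joint torques, N m; "ee_pos": TCP position; "tcp_rot": TCP orientation; "force": force on the tool from outside, world axes, zero at the start; "moment": the same for the moment, N m; "opening": finger opening in mm.
Only numpy, scipy, OpenCV 4.12 (cv2) and the standard library are available. Lean on these libraries where they do the work, as an engineer would, in place of code of your own. Each camera call takes 0.05 s, during which the arm holds its last target. There are 200 camera calls.

TASK

The vial's stopper still stands proud: seat it fully home with the little bench press. With fingertips or the outside of the fingers, press the ratchet pawl's thumb plate down until the pawl is clear of the teeth, and after that push the press arm down by its cross bar as far as it goes, then let go. Grasp and lift nothing, keep your fingers off the vial and its stopper, and leave the things standing beside the press where they are.

Things in the scene. Friction and masses are not known exactly. Their poses are not given: they have to be found in the camera images.
- press: Stoppering press, bolted down. Origin: centre of the underside of its white stone slab (130 mm in x, 330 in y, 20 thick), straight below the arm's hinge. The arm reaches to the press's -y and swings in its y-z plane; the pawl is on the +y side; z up. Aluminium hinge cheeks stand 165 mm above the bench at the middle; the steel hub disc between them (radius 50 mm about the hinge) reaches 190 mm.
- press_hinge (a point): Point on the arm's hinge line, 140 mm above the bench over the press's origin; the hinge line is along the press's x.
- press_arm (a joint): Arm angle, rad: 0 is 0.75 above level, growing as it goes down; 0.75 is level, stopper home (hard stop 0.78). Starts at 0.05 to 0.11. With the pawl in, the ratchet blocks it at about 0.14 (next teeth 0.39, 0.64). Pawl free: friction holds the arm where it is left; about 2 N down on the bar moves it, 6 N over the last 0.1 rad as the stopper goes in.
- grip_bar (a point): Centre of the grey cross bar (T handle, 26 mm diameter, 80 mm long, along the press's x, always level) at the arm's free end, 190 mm from the hinge line. At joint value q it is 190*cos(0.75-q) mm along the press's -y from the hinge and 190*sin(0.75-q) mm above it. The arm is an 18 mm square aluminium bar from hub to cross bar.
- pawl (a joint): Pawl angle in rad: 0 engaged with the teeth, growing as its thumb plate is pressed down; clear of the teeth above 0.15, stop at 0.4. It has no return spring: friction keeps it where it is left. About 3 N down on the thumb plate moves it.
- pawl_pad (a point): Middle of the upper face of the pawl's steel thumb plate (28 mm in the press's x, 30 in y, 6 thick, sloping at most 0.25 rad), while engaged about 131 mm above the bench and 135 mm along the press's +y from the hinge. It goes down almost straight: 24 mm down and 5 mm towards +y at 0.28 rad, 36 down and 6 towards +y at 0.4.
- vial: Amber glass vial, 44 mm diameter, 78 mm tall, standing loose in the round nest (14 mm high) on the slab, 100 mm along the press's -y from the hinge, under the arm. Origin: centre of its underside, 20 mm above the bench; z up. It stays in the nest; do not touch it.
- vial_center (a point): Centre of the vial, half-way up (39 mm above its underside).
- vial_home (a point): Point fixed to the press where the vial's centre is while it stands in the nest.
- stopper (a joint): How far the dark rubber stopper (26 mm diameter cap, 12 mm thick, on the vial's mouth) has gone in, m: 0 to 0.002 at the start (up to 9 mm proud), 0.009 fully home. A rubber dome under the arm pushes it in over the arm's last 0.1 rad.
- white_bottle: Loose white plastic bottle, 56 mm diameter, 110 mm tall, upright. The three loose things stand in any order beside the slab, 110 to 135 mm from the press's y axis: two on its -x side, one on its +x side near the pawl. Origin: centre of its underside. Leave it.
- amber_jar: Loose amber glass jar with black lid, 62 mm diameter, 71 mm tall, beside the slab. Origin: centre of its underside. Leave it.
- dish_stack: Loose stack of glass dishes (one rigid piece), 60 mm diameter, 48 mm tall, beside the slab. Origin: centre of its underside. Leave it.
Not all that is in view belongs to the job. What is shaped like the vial but red is not meant. There is more than one size of the dish_stack; the job needs the larger.

How it is judged (in metres and radians):
On the way, in this order (a step that is already met when the one before it is completed fails the run):
1. the pawl is pressed free while the arm is still up (value of joint pawl above 0.15 rad and value of joint press_arm below 0.35 rad), for 0.1 s.
2. the arm is pushed down past all its teeth and the stopper is home (value of joint press_arm above 0.71 rad and value of joint stopper above 0.0075 m), for 0.2 s.
At the end, for the whole second after the job is handed in: The arm rests fully down (joint above 0.70), the stopper is home (within 1.5 mm), the vial stands in its nest (within 15 mm, upright), and the bottle, jar and dishes stand where they were (within 30 mm) (value of joint press_arm above 0.7 rad and value of joint stopper above 0.0075 m and velocity of joint press_arm below 0.05 rad/s and not (distance between vial_center and vial_home above 0.015 m) and angle between vial's own z axis and vertical below 0.15 rad and not (distance of white_bottle from where it was at the start of the episode above 0.03 m) and not (angle between white_bottle's own z axis and vertical above 0.35 rad) and not (distance of amber_jar from where it was at the start of the episode above 0.03 m) and not (angle between amber_jar's own z axis and vertical above 0.35 rad) and not (distance of dish_stack from where it was at the start of the episode above 0.03 m) and not (angle between dish_stack's own z axis and vertical above 0.35 rad)); the robot touches nothing.
It fails at once if the vial is lifted or taken out of its nest (distance between vial_center and vial_home above 0.015 m).
It fails at once if the fingers or the robot press on the vial or its stopper (contact force between any of the fingers, the arm and vial above 1.5 N).
It fails at once if the press arm is lifted (value of joint press_arm below -0.03 rad).
It fails at once if the bottle, jar or dishes are moved, lifted or tipped (distance of any of white_bottle, amber_jar, dish_stack from where it was at the start of the episode above 0.03 m or angle between any of white_bottle, amber_jar, dish_stack's own z axis and vertical above 0.35 rad).
It also fails if it takes over 51 s, if anything falls off the work surface, if the arm or the gripper's body presses on something with over 40 N, if the wrist force passes 120 N, or if a joint passes its speed limit or range.

## Working session

There is one attempt and no reset: what is moved stays moved. The work goes in short steps, Python scripts to look and compute and a tool call to move; the robot and the scene stay as the last step left them, time stands still between calls to the robot, and variables do not carry over. Pictures are saved under pics/ and viewed, about 8 in all and at most 12, crops included, and the job is handed in when it is done.

Besides the shell and the picture viewer there is one more tool, called after ">>>" as name([rows], argument=value, ...), one row to a line, values as JSON. apply_moves: Moves the arm, as the interface text tells. Its arguments: {"type":"object","properties":{"targets":{"type":"array","items":{"type":"array"}}},"required":["targets"]}

```bash
mkdir -p pics; python3 - <<'E'
from cell import *
import cv2
for n in("scene","side"):
    im=get_image(n); cv2.imwrite(f"pics/{n}.png",im[:,:,::-1])
    c=calibration(n); print(n,c['mtx'],c['dist'],c['world_to_cam'])
a=cv2.imread("pics/scene.png");b=cv2.imread("pics/side.png")
s=r.state();print(s)
E
```

```text
scene [[452.18455947   0.         255.85481937]
 [  0.         452.18455947 198.91894465]
 [  0.           0.           1.        ]] [-0.06468347  0.          0.          0.          0.        ] [[-6.98927449e-02  9.97537179e-01 -5.88046934e-03 -1.63711110e+01]
 [ 7.61002461e-01  4.95066525e-02 -6.46857284e-01 -3.23903314e+02]
 [-6.44973068e-01 -4.96856828e-02 -7.62588405e-01  1.46833370e+03]
 [ 0.00000000e+00  0.00000000e+00  0.00000000e+00  1.00000000e+00]]
side [[417.95954996   0.         250.29928326]
 [  0.         417.95954996 186.45056645]
 [  0.           0.           1.        ]] [-0.00024747  0.          0.          0.          0.        ] [[ 9.44430828e-01 -3.28519099e-01 -1.12076758e-02 -5.05243976e+02]
 [-2.52498669e-01 -7.03211876e-01 -6.64633342e-01  3.19769481e+02]
 [ 2.10463376e-01  6.30530141e-01 -7.47085610e-01  1.06341909e+03]
 [ 0.00000000e+00  0.00000000e+00  0.00000000e+00  1.00000000e+00]]
{'clock': 0.1, 'joint_positions': array([-1.48949914,  0.42666427,  0.0738601 ,  1.6065371 , -0.03407338,
        1.11077607, -0.06713943]), 'joint_vel': array([-0.00035364, -0.00016534, -0.00058739, -0.00248104, -0.00052655,
       -0.00222363,  0.00119483]), 'joint_torque': array([ 8.42516514e-03, -9.51516581e+01,  3.77212510e+00, -4.64410293e+01,
        1.97587983e-02,  6.57641154e-03,  1.11584727e-04]), 'ee_pos': array([154.36389699, 656.74618518, 230.68690153]), 'tcp_rot': array([-1.22051627e-05,  1.15175159e-01,  9.93345039e-01, -5.62717187e-04]), 'force': array([-0.51286066, -0.51344529,  0.6527141 ]), 'moment': array([ 0.02500428, -0.01325615, -0.01461828]), 'opening': 85.34904284195503}
```

View pics/scene.png

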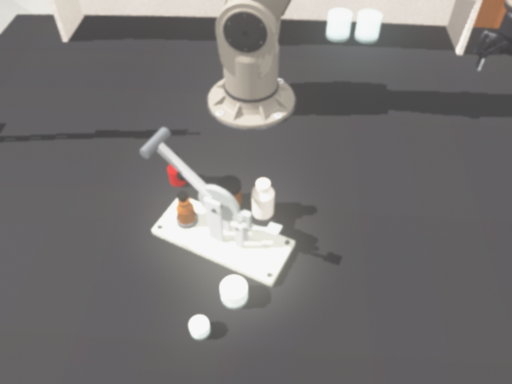

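View pics/side.png

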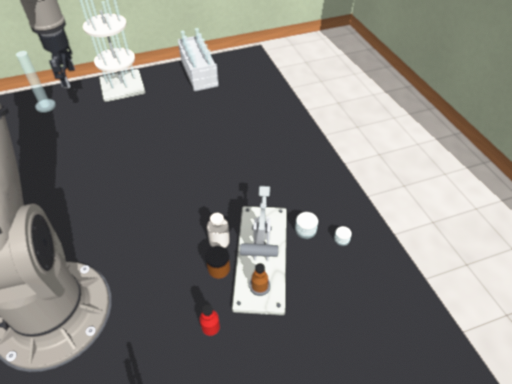

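The scene view shows the press slab at about (152-294, 205-275), with the cross bar at (155,142) and the vial at (186,212). The white bottle is at (263,198), the jar at (233,192) behind the hub, and the red decoy at (177,177). There are two dish stacks, at (234,291) (larger) and (200,327) (smaller). The side view shows the thumb plate at (264,191) and the bar at (258,250). Next I'll measure the slab and take one enlarged crop.

```bash
cat > h.py <<'E'
import numpy as np, cv2
from cell import *
def ray(n,uv,z,c=None):
    c=c or calibration(n)
    p=cv2.undistortPoints(np.array(uv,float).reshape(-1,1,2),c['mtx'],c['dist'])[:,0]
    R=c['world_to_cam'][:3,:3];t=c['world_to_cam'][:3,3]
    o=-R.T@t; d=np.c_[p,np.ones(len(p))]@R
    return o+d*((z-o[2])/d[:,2])[:,None]
def proj(n,P,c=None):
    c=c or calibration(n);M=c['world_to_cam']
    return cv2.projectPoints(np.array(P,float).reshape(-1,1,3),cv2.Rodrigues(M[:3,:3])[0],M[:3,3],c['mtx'],c['dist'])[0][:,0]
E
python3 - <<'E'
from h import *
for n,box in(("scene",(140,190,310,285)),("side",(225,195,300,320))):
    im=cv2.imread(f"pics/{n}.png");hsv=cv2.cvtColor(im,cv2.COLOR_BGR2HSV)
    m=((hsv[...,1]<60)&(hsv[...,2]>185)).astype(np.uint8)
    k=np.zeros_like(m);x0,y0,x1,y1=box;k[y0:y1,x0:x1]=1;m*=k
    N,l,s,_=cv2.connectedComponentsWithStats(m)
    i=1+s[1:,4].argmax();mm=(l==i).astype(np.uint8)
    ct=max(cv2.findContours(mm,0,1)[0],key=cv2.contourArea)[:,0]
    w=ray(n,ct,20)[:,:2].astype(np.float32)
    print(n,s[i],cv2.minAreaRect(w))
    q=cv2.approxPolyDP(cv2.convexHull(ct),4,True)[:,0];print(q.tolist(),ray(n,q,20)[:,:2].round().tolist())
A=cv2.resize(cv2.imread("pics/scene.png")[115:345,135:310],None,fx=2.6,fy=2.6,interpolation=2)
B=cv2.resize(cv2.imread("pics/side.png")[175:345,190:360],None,fx=2.3,fy=2.6*230/170*1.0,interpolation=2)
B=cv2.resize(B,(340,598));A=A[:598]
cv2.imwrite("pics/c1.png",np.hstack([A,B])[:, :800])
E
```

```text
scene [ 151  190  144   95 7480] ((507.583984375, -4.4940338134765625), (334.23956298828125, 261.020751953125), 66.94081115722656)
[[294, 243], [272, 284], [265, 284], [151, 229], [176, 198], [198, 190], [273, 190]] [[571.0, 148.0], [685.0, 101.0], [686.0, 85.0], [553.0, -203.0], [450.0, -160.0], [419.0, -107.0], [406.0, 90.0]]
side [ 233  195   53  119 3130] ((566.1676025390625, -8.000244140625), (383.9499816894531, 128.92271423339844), 66.91154479980469)
[[268, 195], [285, 209], [284, 311], [235, 311], [238, 258], [250, 208], [261, 195]] [[650.0, 165.0], [679.0, 96.0], [553.0, -202.0], [439.0, -162.0], [493.0, -19.0], [581.0, 135.0], [630.0, 172.0]]
```

View pics/c1.png

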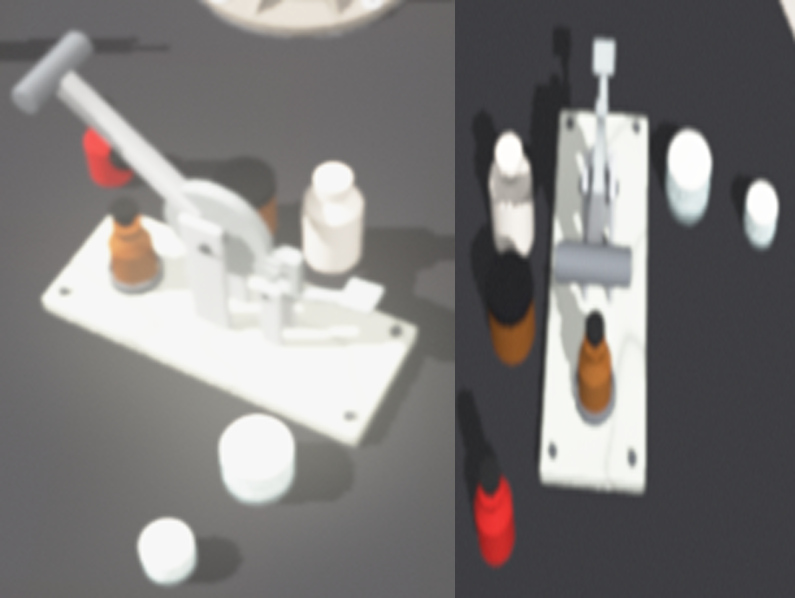

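The crop shows two dish stacks: larger at scene (234,291) and smaller at (200,327). The larger fits dish_stack, and both get avoided anyway. The slab's four holes are visible, so I'll use them with the corners to fix the pose and check it by reprojecting the bar and the thumb plate.

```bash
python3 - <<'E'
from h import *
h=np.array([[570,123],[636,127],[552,450],[632,457]],float);h=np.c_[(h[:,0]-455)/2+190,h[:,1]/3.518+175]
H=ray("side",h,20);print(H.round(1).tolist(),H.mean(0))
hs=np.array([[65,291],[396,331],[350,415]])/2.6+[135,115];Hs=ray("scene",hs,20);print(Hs.round(1).tolist(),(Hs[0]+Hs[1])/2)
C=(H.mean(0)+0)[:2]
yd=(H[0]+H[1]-H[2]-H[3])[:2];th=np.arctan2(yd[1],yd[0])
yd2=Hs[1]-Hs[2]; print("yaw y",np.degrees(th))
ys=np.array([np.cos(th),np.sin(th)]);
def W(y,z,x=0): p=C+ys*y+np.array([ys[1],-ys[0]])*x; return [*p,z]
for q in(.05,.08,.11):
    a=.75-q;P=[W(-190*np.cos(a),140+190*np.sin(a),x) for x in(-40,40)]+[W(135,131)]
    print(q,np.round(P).tolist(),proj("scene",P).round().tolist(),proj("side",P).round().tolist())
# observed crops
print("obs scene bar ends/pad",(np.array([[30,98],[75,45],[362,293]])/2.6+[135,115]).round(), "side", [[(555-455)/2+190,264/3.518+175],[(631-455)/2+190,267/3.518+175],[(604-455)/2+190,57/3.518+175]])
for n,uv,z in(("scene",(234,284),48),("side",(307,219),48),("side",(217,219),110),("scene",(263,184),110),("side",(218.5,256),71)):print(n,uv,ray(n,[uv],z).round())
E
```

```text
[[571.7, 130.5, 20.0], [663.0, 93.2, 20.0], [453.5, -144.3, 20.0], [546.5, -182.9, 20.0]] [558.69353766 -25.86823647  20.        ]
[[545.1, -182.0, 20.0], [570.2, 131.8, 20.0], [661.7, 94.1, 20.0]] [557.66571559 -25.12471848  20.        ]
yaw y 66.92051479553331
0.05 [[465.0, -144.0, 262.0], [539.0, -175.0, 262.0], [612.0, 98.0, 131.0]] [[166.0, 131.0], [144.0, 154.0], [274.0, 228.0]] [[240.0, 248.0], [278.0, 250.0], [264.0, 190.0]]
0.08 [[464.0, -147.0, 258.0], [537.0, -179.0, 258.0], [612.0, 98.0, 131.0]] [[165.0, 132.0], [143.0, 155.0], [274.0, 228.0]] [[240.0, 251.0], [278.0, 253.0], [264.0, 190.0]]
0.11 [[462.0, -150.0, 253.0], [536.0, -182.0, 253.0], [612.0, 98.0, 131.0]] [[164.0, 133.0], [142.0, 156.0], [274.0, 228.0]] [[240.0, 253.0], [278.0, 255.0], [264.0, 190.0]]
obs scene bar ends/pad [[147. 153.]
 [164. 132.]
 [274. 228.]] side [[240.0, 250.04263786242183], [278.0, 250.89539511085843], [264.5, 191.20238772029563]]
scene (234, 284) [[707.  19.  48.]]
side (307, 219) [[714.  21.  48.]]
side (217, 219) [[463.  61. 110.]]
scene (263, 184) [[468.  67. 110.]]
side (218.5, 256) [[439. -27.  71.]]
```

The pose agrees within about 2 mm across both views: press origin (558,-25.5), its +y at 66.9°, pad at (611,98,131), arm q about 0.06. I'll approach high with the gripper shut, with tool y along press +y and tool x along press -x.

>>> apply_moves([
  [[0, 0, 0], 9.9, 0],
  [[-20, -10, 0], 0, 0],
  [[-35, -18, 0], 0, 0],
  [[-35, -18, 0], 0, 0],
  [[-35, -18, 0], 0, 0],
  [[-35, -18, 0], 0, 0],
  [[-35, -18, 0], 0, 0],
  [[-35, -18, 0], 0, 0],
  [[-35, -18, 0], 0, 0],
  [[-35, -18, 0], 0, 0],
  [[-35, -18, 0], 0, 0],
  [[-35, -18, 0], 0, 0],
  [[-35, -18, 0], 0, 0],
  [[-35, -18, 0], 0, 0],
  [[-35, -18, 0], 0, 0],
  [[-35, -18, 0], 0, 0],
  [[-35, -18, 0], 0, 0],
  [[-35, -18, 0], 0, 0],
  [[-20, -10, 0], 0, 0],
  [[0, 0, 0], 0, 0],
])

```text
clock: 2.6
ee_pos: [585.6, 135.3, 231.1]
tcp_rot: [-0.0, 0.201, 0.98, -0.0]
force: [-1.0, 0.0, 0.8]
opening: 0.1
```

```bash
cat >> h.py <<'E'
from scipy.spatial.transform import Rotation as Ro
def pf():
    s=r.state();d=s['ee_pos'][:2]-[558.2,-25.5];c,sn=.392,.920
    R=Ro.from_quat(s['tcp_rot'],scalar_first=True).as_matrix()
    print("t",s['clock'],"press xyz",round(sn*d[0]-c*d[1],1),round(c*d[0]+sn*d[1],1),round(s['ee_pos'][2],1),"ytool",R[:,1].round(3),"z",R[:,2].round(3),"F",s['force'].round(1),s['opening'])
E
python3 -c "
from h import *
pf()"
```

```text
t 2.6 press xyz -37.8 158.7 231.1 ytool [ 0.394  0.919 -0.001] z [-0.    -0.001 -1.   ] F [-1.   0.   0.8] 0.1307255161543001
```

>>> apply_moves([
  [[-20, -10, 0], 0, 0],
  [[-18, -10, 0], 0, 0],
  [[0, 0, 20], 0, 0],
  [[0, 0, 30], 0, 0],
  [[0, 0, 25], 0, 0],
  [[0, 0, 10], 0, 0],
  [[0, 0, 0], 0, 0],
  [[0, 0, 0], 0, 0],
])

```text
clock: 3.6
ee_pos: [612.7, 105.0, 147.3]
tcp_rot: [0.001, 0.2, 0.98, 0.0]
force: [-0.8, 0.0, -0.1]
opening: -0.2
```

```bash
python3 - <<'E'
from h import *
pf()
A=cv2.resize(get_image("scene")[150:300,180:330],None,fx=2.6,fy=4,interpolation=2)
B=cv2.resize(get_image("side")[150:300,190:340],None,fx=2.6,fy=4,interpolation=2)
cv2.imwrite("pics/c2.png",np.hstack([A,B])[:,:,::-1])
E
```

```text
t 3.6 press xyz -1.0 141.4 147.3 ytool [0.392 0.92  0.001] z [ 0.001  0.    -1.   ] F [-0.8  0.  -0.1] -0.19948836874776427
```

View pics/c2.png

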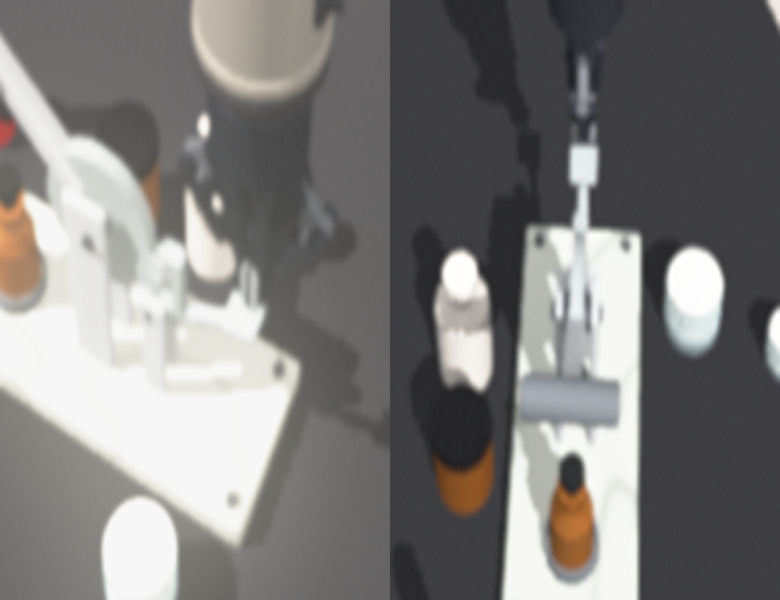

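Both views show the shut fingertips right above the thumb plate (scene crop about (250,300), side crop (583,150)), with nothing else touched. Now I press down.

>>> apply_moves([
  [[0, -3, 5], 0, 0],
  [[0, 0, 5], 0, 0],
  [[0, 0, 5], 0, 0],
  [[0, 0, 4], 0, 0],
  [[0, 0, 4], 0, 0],
  [[0, 0, 4], 0, 0],
  [[0, 0, 4], 0, 0],
  [[0, 0, 4], 0, 0],
  [[0, 0, 4], 0, 0],
  [[0, 0, 4], 0, 0],
  [[0, 0, 3], 0, 0],
  [[0, 0, 0], 0, 0],
  [[0, 0, 0], 0, 0],
])

```text
clock: 5.32
ee_pos: [610.7, 101.5, 100.1]
tcp_rot: [-0.0, 0.201, 0.98, -0.0]
force: [-0.8, -0.8, 0.6]
opening: 0.3
```

```bash
python3 - <<'E'
from h import *
pf()
E
```

```text
t 5.325 press xyz -1.5 137.5 100.1 ytool [ 0.393  0.92  -0.001] z [-0.001 -0.001 -1.   ] F [-0.8 -0.8  0.6] 0.2620976378007776
```

>>> apply_moves([
  [[0, 0, -10], 0, 0],
  [[0, 0, -30], 0, 0],
  [[0, 0, -40], 0, 0],
  [[0, 0, -40], 0, 0],
  [[0, 0, -40], 0, 0],
  [[0, 0, -30], 0, 0],
  [[0, 0, -10], 0, 0],
  [[0, 0, 0], 0, 0],
])

```text
clock: 6.32
ee_pos: [611.0, 102.0, 300.6]
tcp_rot: [0.0, 0.201, 0.98, 0.0]
force: [-0.1, -0.2, -0.1]
opening: 0.0
```

```bash
python3 - <<'E'
from h import *
pf()
A=cv2.resize(get_image("scene")[150:300,180:330],None,fx=2.6,fy=4,interpolation=2)
B=cv2.resize(get_image("side")[150:300,190:340],None,fx=2.6,fy=4,interpolation=2)
cv2.imwrite("pics/c3.png",np.hstack([A,B])[:,:,::-1])
y=np.array([.392,.92]);P=[[*(np.array([558.2,-25.5])+y*a),z] for a,z in((135,131),(140,107),(141,95))]
for n,o in(("scene",[180,150]),("side",[190,150])):print(n,((proj(n,P)-o)*[2.6,4]).round().tolist())
E
```

```text
t 6.325 press xyz -1.3 138.0 300.6 ytool [0.393 0.92  0.   ] z [ 0.  0. -1.] F [-0.1 -0.2 -0.1] 0.0027305231138686306
scene [[244.0, 310.0], [249.0, 340.0], [249.0, 353.0]]
side [[193.0, 159.0], [192.0, 176.0], [192.0, 186.0]]
```

View pics/c3.png

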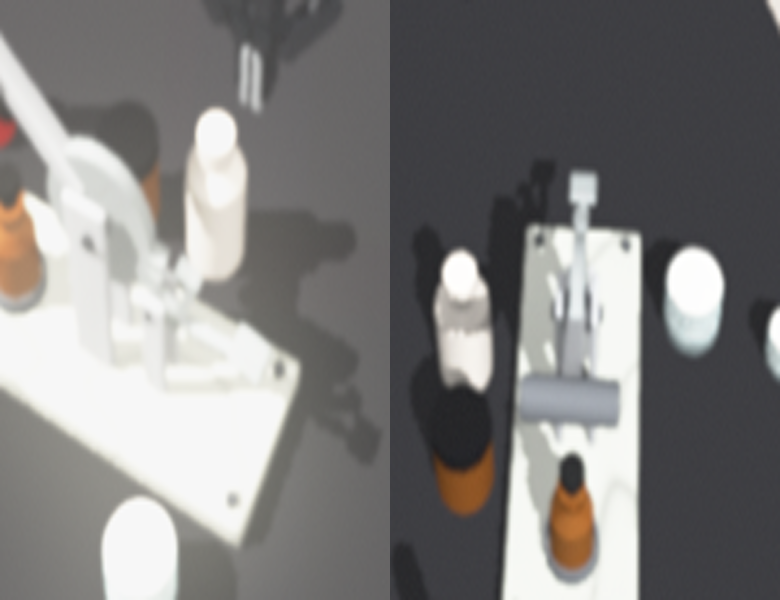

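The plate now sits at scene crop (248,348) and side crop (583,187), matching about 32 mm down (about 0.36 rad), so the pawl is clear. The loose things have not moved. Next I go over the cross bar.

>>> apply_moves([
  [[0, -15, 0], 0, 0],
  [[0, -35, 0], 0, 0],
  [[0, -35, 0], 0, 0],
  [[0, -35, 0], 0, 0],
  [[0, -35, 0], 0, 0],
  [[0, -35, 0], 0, 0],
  [[0, -35, 0], 0, 0],
  [[0, -35, 0], 0, 0],
  [[0, -18, 0], 0, 0],
  [[0, -8, 0], 0, 0],
  [[0, 0, 0], 0, 0],
  [[0, 0, 0], 0, 0],
])

```text
clock: 7.92
ee_pos: [499.3, -159.9, 300.2]
tcp_rot: [-0.0, 0.2, 0.98, -0.0]
force: [0.4, 0.1, 0.4]
opening: 0.0
```

```bash
python3 - <<'E'
from h import *
pf()
E
```

```text
t 7.925 press xyz -1.5 -146.8 300.2 ytool [ 0.391  0.92  -0.   ] z [-0. -0. -1.] F [0.4 0.1 0.4] 0.04149230548742572
```

>>> apply_moves([
  [[0, 0, 10], 0, 0],
  [[0, 0, 8], 0, 0],
  [[0, -1, 8], 0, 0],
  [[0, -5, 7], 0, 0],
  [[0, -5, 7], 0, 0],
  [[0, -5, 8], 0, 0],
  [[0, -5, 8], 0, 0],
  [[0, -4, 8], 0, 0],
  [[0, -4, 9], 0, 0],
  [[0, -3, 9], 0, 0],
  [[0, -3, 9], 0, 0],
  [[0, 0, 0], 0, 0],
  [[0, 0, 0], 0, 0],
])

```text
clock: 9.55
ee_pos: [485.1, -192.8, 209.3]
tcp_rot: [-0.0, 0.2, 0.98, 0.0]
force: [0.5, -0.6, 0.9]
opening: -0.0
```

```bash
python3 - <<'E'
from h import *
pf()
A=cv2.resize(get_image("scene")[110:260,130:280],None,fx=2.6,fy=4,interpolation=2)
B=cv2.resize(get_image("side")[170:320,190:340],None,fx=2.6,fy=4,interpolation=2)
cv2.imwrite("pics/c4.png",np.hstack([A,B])[:,:,::-1])
E
```

```text
t 9.55 press xyz -1.6 -182.5 209.3 ytool [0.393 0.92  0.   ] z [-0.  0. -1.] F [ 0.5 -0.6  0.9] -0.004204174595044125
```

View pics/c4.png

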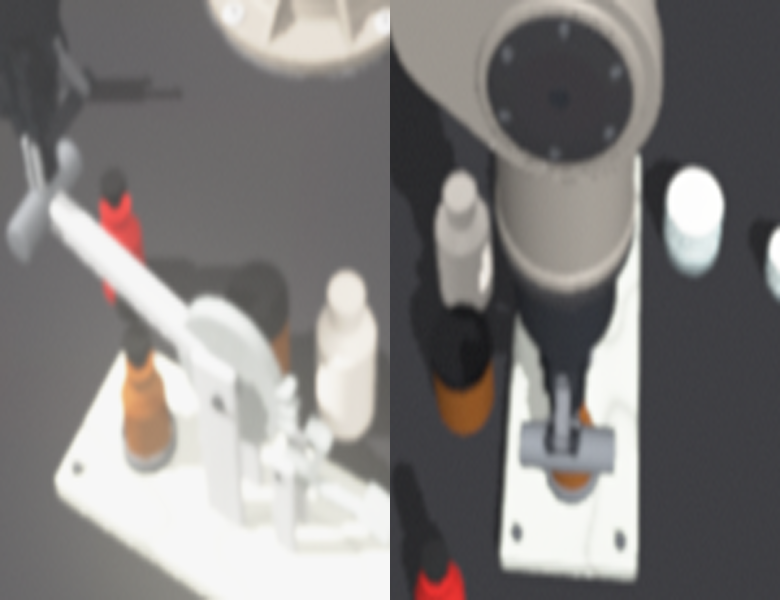

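The fingers rest on the middle of the bar (scene crop (50,195)), and the arm has passed the first tooth position and is following. I continue down to the stop.

>>> apply_moves([
  [[0, -2, 7], 0, 0],
  [[0, -1, 7], 0, 0],
  [[0, -1, 7], 0, 0],
  [[0, -1, 7], 0, 0],
  [[0, -1, 7], 0, 0],
  [[0, -1, 6], 0, 0],
  [[0, 0, 5], 0, 0],
  [[0, 0, 4], 0, 0],
  [[0, 0, 4], 0, 0],
  [[0, 0, 3], 0, 0],
  [[0, 0, 2], 0, 0],
  [[0, 0, 2], 0, 0],
  [[0, 0, 1], 0, 0],
  [[0, 0, 0], 0, 0],
  [[0, 0, 0], 0, 0],
  [[0, 0, 0], 0, 0],
])

```text
clock: 11.65
ee_pos: [482.6, -200.4, 149.3]
tcp_rot: [0.001, 0.201, 0.98, 0.0]
force: [-17.2, 1.2, 50.4]
opening: 0.2
```

```bash
python3 - <<'E'
from h import *
pf()
E
```

```text
t 11.65 press xyz -1.0 -190.6 149.3 ytool [0.394 0.919 0.001] z [ 0.002  0.001 -1.   ] F [-17.2   1.2  50.4] 0.19917672818967586
```

The hard stop is reached: 50 N at z 149, held about 0.4 s. Now I let go straight up and look.

>>> apply_moves([
  [[0, 0, -3], 0, 0],
  [[0, 0, -5], 0, 0],
  [[0, 0, -15], 0, 0],
  [[0, 0, -30], 0, 0],
  [[0, 0, -40], 0, 0],
  [[0, -10, -40], 0, 0],
  [[0, -30, -20], 0, 0],
  [[0, -40, 0], 0, 0],
  [[0, -40, 0], 0, 0],
  [[0, -20, 0], 0, 0],
  [[0, 0, 0], 0, 0],
  [[0, 0, 0], 0, 0],
])

```text
clock: 13.15
ee_pos: [427.7, -327.5, 300.5]
tcp_rot: [-0.0, 0.2, 0.98, 0.0]
force: [-0.3, 0.8, -0.6]
opening: -0.0
```

```bash
python3 - <<'E'
from h import *
pf()
A=cv2.resize(get_image("scene")[150:300,130:280],None,fx=2.6,fy=4,interpolation=2)
B=cv2.resize(get_image("side")[170:320,190:340],None,fx=2.6,fy=4,interpolation=2)
cv2.imwrite("pics/c5.png",np.hstack([A,B])[:,:,::-1])
y=np.array([.392,.92]);x=np.array([.92,-.392])
for q in(.65,.7,.75,.78):
  a=.75-q;P=[[*(np.array([558.2,-25.5])-y*190*np.cos(a)+x*d),140+190*np.sin(a)] for d in(-40,40)]
  print(q,[((proj(n,P)-o)*[2.6,4]+[k,0]).round().tolist() for n,o,k in(("scene",[130,150],0),("side",[190,170],390))])
E
```

```text
t 13.15 press xyz -1.6 -329.0 300.5 ytool [0.392 0.92  0.   ] z [ 0.  0. -1.] F [-0.3  0.8 -0.6] -0.0009605934340185236
0.65 [[[73.0, 35.0], [20.0, 123.0]], [[518.0, 483.0], [613.0, 491.0]]]
0.7 [[[74.0, 46.0], [21.0, 134.0]], [[519.0, 492.0], [612.0, 501.0]]]
0.75 [[[75.0, 57.0], [23.0, 145.0]], [[519.0, 501.0], [612.0, 509.0]]]
0.78 [[[77.0, 63.0], [25.0, 152.0]], [[519.0, 505.0], [612.0, 514.0]]]
```

View pics/c5.png

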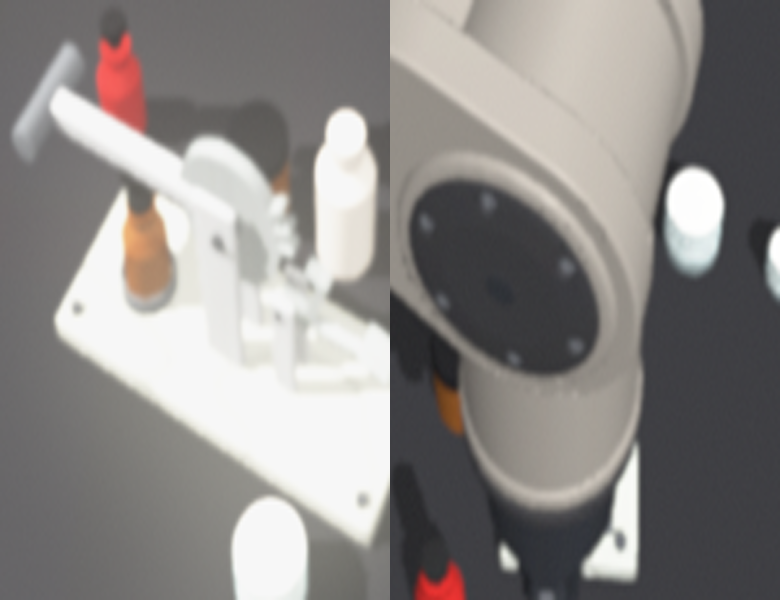

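The bar centre is at scene crop (47,101), which fits q of about 0.75. The arm has stayed down, the vial is upright, and the bottle, jar and dishes are in place. One finer check of the bar before handing in, since 0.70 against 0.75 is only about 3 px.

```bash
python3 - <<'E'
from h import *
im=get_image("scene")[:,:,::-1].copy()
A=cv2.resize(im[150:210,125:205],None,fx=8,fy=8,interpolation=2)
y=np.array([.392,.92]);x=np.array([.92,-.392])
for q,c in((.70,(0,0,255)),(.75,(0,255,0)),(.78,(255,0,0))):
  a=.75-q;P=[[*(np.array([558.2,-25.5])-y*190*np.cos(a)+x*d),140+190*np.sin(a)] for d in(-40,40)]
  p=((proj("scene",P)-[125,150]+.5)*8).astype(int).tolist();cv2.line(A,p[0],p[1],c,1)
cv2.imwrite("pics/c6.png",A)
a=cv2.imread("pics/scene.png").astype(int)
for n,(x0,y0,x1,y1) in dict(bottle=(250,178,278,222),dish=(218,275,250,308)).items():
  print(n,np.abs(a-im)[y0:y1,x0:x1].mean().round(1))
E
```

```text
bottle 9.0
dish 0.2
```

View pics/c6.png

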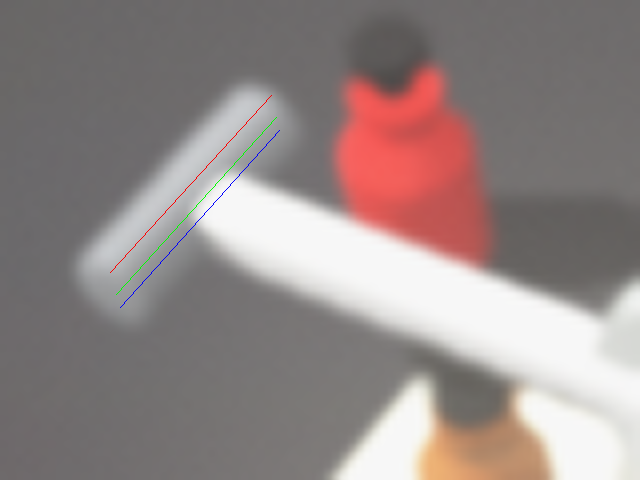

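The bar's axis lies between the 0.70 and 0.75 lines, at about 0.735, with a calibration margin of about ±0.02. A light touch from above will settle it: first contact at z 153 means 0.75, at 162 means 0.70. It presses the same way as before, so it can do no harm.

>>> apply_moves([
  [[0, 20, 0], 0, 0],
  [[0, 40, 0], 0, 0],
  [[0, 40, 0], 0, 0],
  [[0, 30, 0], 0, 0],
  [[0, 10, 20], 0, 0],
  [[0, 0, 40], 0, 0],
  [[0, 0, 40], 0, 0],
  [[0, 0, 25], 0, 0],
  [[0, 0, 10], 0, 0],
  [[0, 0, 4], 0, 0],
  [[0, 0, 3], 0, 0],
  [[0, 0, 0], 0, 0],
])

```text
clock: 14.8
ee_pos: [482.6, -199.6, 158.8]
tcp_rot: [0.0, 0.2, 0.98, 0.0]
force: [-1.4, 0.5, 0.0]
opening: 0.3
```

>>> apply_moves([
  [[0, 0, 2], 0, 0],
  [[0, 0, 0], 0, 0],
])

```text
clock: 15.05
ee_pos: [482.4, -199.6, 156.4]
tcp_rot: [0.0, 0.2, 0.98, 0.0]
force: [0.1, 0.7, -0.9]
opening: 0.2
```

>>> apply_moves([
  [[0, 0, 2], 0, 0],
  [[0, 0, 0], 0, 0],
])

```text
clock: 15.3
ee_pos: [482.2, -199.5, 154.2]
tcp_rot: [-0.0, 0.2, 0.98, -0.0]
force: [-0.0, -0.0, -0.5]
opening: -0.0
```

>>> apply_moves([
  [[0, 0, 2], 0, 0],
  [[0, 0, 0], 0, 0],
])

```text
clock: 15.55
ee_pos: [482.4, -199.7, 152.5]
tcp_rot: [0.0, 0.201, 0.98, 0.0]
force: [-1.5, 0.2, 5.9]
opening: 0.2
```

>>> apply_moves([
  [[0, 0, 2], 0, 0],
  [[0, 0, 0], 0, 0],
])

```text
clock: 15.8
ee_pos: [482.5, -199.9, 151.1]
tcp_rot: [0.0, 0.201, 0.98, 0.0]
force: [-6.7, 2.5, 20.5]
opening: -0.0
```

First contact came at z of about 153, stiffening at once, so the arm is at about 0.75 and against its stop. I retreat and hand in.

>>> apply_moves([
  [[0, 0, -3], 0, 0],
  [[0, 0, -5], 0, 0],
  [[0, 0, -15], 0, 0],
  [[0, 0, -30], 0, 0],
  [[0, 0, -40], 0, 0],
  [[0, 0, -20], 0, 0],
  [[0, 0, 0], 0, 0],
  [[0, 0, 0], 0, 0],
])

```text
clock: 16.8
ee_pos: [482.0, -199.4, 263.1]
tcp_rot: [-0.0, 0.2, 0.98, 0.0]
force: [-0.0, 0.3, 0.1]
opening: 0.2
```

```bash
python3 - <<'E'
from h import *
pf(); print(sign_off())
E
```

```text
t 16.8 press xyz -1.9 -189.8 263.1 ytool [0.393 0.92  0.   ] z [-0.  0. -1.] F [-0.   0.3  0.1] 0.20897055241560805
the job is handed in; nothing more can be done
None
```

With shut fingertips I pressed the pawl's thumb plate down about 32 mm (about 0.36 rad, clear of the teeth). I then pushed the cross bar down to its hard stop (50 N, held about 0.4 s), let go, and handed in at 16.8 s with the hand clear.

- **Arm:** the camera overlay put it at about 0.735, slightly short of 0.75. A light touch afterwards met the bar at z of about 153 mm, which is 0.75, and it stiffened at once, so I trust the touch.
- **Stopper:** I did not measure it directly. I take it as home because the arm is at its stop.
- **Vial and loose things:** the vial stood upright in its nest. The dish stack showed no change in the picture. The bottle's patch changed somewhat (mean difference 9, probably the arm's shadow), but by eye the bottle and jar stood where they were. I took no picture after the last touch on the bar.

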